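# Take the spark-trap cassette out of the bench extraction

## Task

The spark trap of the bench's dust extraction is due for cleaning: press its yellow release pad down so that the hidden latch lets go and the cassette pops up, then lift the cassette out by its handle and stand it upright on the floor of the orange crate on the bench. Keep it upright and do not drop it, so that the dust stays in it, and leave the other things on the bench where they lie.

Things in the scene. Friction and masses are not known exactly. Their poses are not given: they have to be found in the camera images.
- trap: Spark trap, bolted down: green steel box 150 (x) x 200 (y) x 125 mm high. Origin: centre of its underside, on the bench; its -x side is the front with the release pad. A bay 114 x 94 mm (x, y), open on top, holds the cassette. On its +y side a metal duct bend (110 mm high, to y = 218 mm), on its -y side a suction bell (134 mm high, to y = -188 mm). Place and heading vary.
- latch (a joint): Angle of the rocker latch (rad): 0 at rest, hooked over the cassette's front strike, hidden under the flange; grows as the pad is pressed, stop at 0.30; a spring returns it. It lets the cassette go at 0.12 to 0.20, the pad's centre being 6 to 10 mm down; press 13 mm to be sure (stop at about 15 mm). Force at the pad's centre: 3 N to start, up to about 16 N just before it lets go.
- release_pad (a point): Centre of the top of the yellow, black-ribbed release pad, 52 x 52 x 6 mm, at the trap's front: 108 mm from the trap's origin along its -x, 90 mm above the bench. Pressed straight down; nothing stands above it, but the trap's front wall (125 mm high) is 33 mm and the cassette's flange 38 mm behind its centre. Axes: the trap's, tilting with the latch.
- cassette_handle (a point): Centre of the cassette's black handle bar: 84 mm long along the cassette's y, 14 mm thick (x), 12 mm high; centre 38 mm above the flange's top, 139 mm above the cassette's underside; posts at its ends leave 64 mm of free bar. Axes: the cassette's, equal to the trap's while it is seated.
- cassette_center (a point): Cassette, on its upright axis 50 mm above its underside: bright metal box 110 (x) x 90 (y) x 95 mm, dark mesh sides, flange 140 x 116 x 6 mm on top, about 0.45 kg. Seated: underside 30 mm above the bench, flange on the trap's rim. Unlatched, a spring tray raises it 16 mm and holds it there, to be lifted straight up (2 mm play). While latched, pulling does not free it.
- crate_floor (a point): Centre of the inner floor of the orange crate, 5 mm above the bench. Crate: 200 (x) x 250 (y) x 70 mm high outside, walls 5 mm, open on top, fixed in place. The cassette fits in it at any heading. Axes along the crate's sides, z up. Place and heading vary; trap and crate may change sides.
- wheel: Bystander: spare grinding wheel lying flat, 150 mm across, 22 mm high, reddish. Origin: centre of its underside.
- brush: Bystander: hand brush with a wooden handle, 180 mm long, lying on the bench along its own x. Origin: middle of its underside.
- stone: Bystander: two-layer sharpening stone on a wooden base, 150 x 55 x 38 mm. Origin: centre of its underside.
- flask: Bystander: white bottle with a red cap, 64 mm across, 170 mm high. Origin: centre of its underside.
Not all that is in view belongs to the job. What is meant by the part that bears cassette_handle is not blue, pink or red, and is the larger of those in its own colour.

How it is judged (in metres and radians):
On the way, in this order (a step that is already met when the one before it is completed fails the run):
1. the release pad is pressed (latch beyond 0.10 rad) while the cassette is still in its bay (value of joint latch above 0.1 rad and z of cassette_center in the frame of trap below 0.1 m and horizontal distance between cassette_center and trap below 0.01 m), for 0.1 s.
2. the cassette is lifted clear of the bay (its underside above the trap's rim) (z of cassette_center in the frame of trap above 0.178 m), for 0.1 s.
At the end, for the whole second after the job is handed in: The cassette stands upright (within 0.12 rad) and at rest, its underside flat on the crate's floor (within 8 mm), released (horizontal distance between cassette_center and crate_floor below 0.095 m and z of cassette_center in the frame of crate_floor between 0.04 and 0.058 m and angle between cassette_center's own z axis and vertical below 0.12 rad and linear speed of cassette below 0.02 m/s); the robot touches nothing.
It fails at once if the cassette is dropped (falls more than about 40 mm: faster than 0.9 m/s with no finger on it) (linear speed of cassette above 0.9 m/s and contact force between the fingers and cassette below 0.2 N).
It fails at once if the cassette is tipped by more than 0.6 rad (angle between cassette_center's own z axis and vertical above 0.6 rad).
It fails at once if the grinding wheel, brush, sharpening stone or bottle is shifted by more than 30 mm (distance of any of wheel, brush, stone, flask from where it was at the start of the episode above 0.03 m).
It also fails if it takes over 56 s, if anything falls off the work surface, if the arm or the gripper's body presses on something with over 40 N, if the wrist force passes 120 N, or if a joint passes its speed limit or range.

## Robot

A 6-joint arm with a two-finger parallel gripper is mounted at the origin on the work surface. World frame = base frame: x ahead of the robot, y to its left, z up, the work surface at z = 0. Lengths are in mm, angles in rad, forces in N, time in s.
With the tool pointing down it reaches from about 350 to 775 mm from the base axis. Payload 7.3 kg.
Tool frame: the origin (TCP) lies between the finger pads; the fingertips stand 22 mm ahead of it and the grasp point (between the pads) lies 3 mm ahead of it; z points along the fingers, x is the direction in which the jaws open and shut, and the axes are right-handed (so a half turn about z gives the same grasp; the last joint's range is limited). The gripper opens to 92 mm and grips with 3 to 60 N. Pads are 19 mm wide; open, the fingers measure 130 mm over their backs; the gripper's body (75 mm by 190 mm) begins 47 mm behind the grasp point.
Start: joints at [1.044, 0.342, 1.524, -0, 1.275, -0.146], TCP at [195.109, 487.417, 248.741] pointing down, gripper open.
Joint ranges: [-2.53, 2.53], [-0.77, 2.02], [0.04, 2.7], [-1, 4.14], [0.28, 2.66], [-3.11, 3.11]. Speed limits (rad/s): [2.57, 2.57, 3.14, 3.14, 3.14, 3.14].

## Interface

Orientations are given as [roll, pitch, yaw] about the fixed x, y, z axes, in that order (R = Rz(yaw) Ry(pitch) Rx(roll)).
In Python, from plant import * gives the robot as it stands. The module is installed in compiled form; this text tells all that it offers.
- The arm moves only by the shell command python3 -m handwheel 'ROWS' [OPENING]. ROWS is a JSON object of lists of equal length, an entry for each row: "translation": the shift along the world's x, y, z in units of 15 cm (1.0 is 15 cm), a list of three; "twist": the turn about the world's z in units of 90 degrees (1.0 is 90 degrees). In form: {"translation": [[tx, ty, tz], ...], "twist": [twist, ...]}. A call has exactly 8 rows; each row shifts and turns the pose as measured when the row begins; what a row does not reach is not made up. A row lasts 1/8 s, in which the tool goes at most 62.5 mm and 10.7 degrees, less where a joint would pass 70% of its speed; a pose out of reach is approached as far as the arm can. A call with a number of a shift or a turn outside -1 to 1 is refused whole. A call with a gripper value outside its range is refused whole. OPENING is the closure in counts, from 0 (fully open) to 255 (shut), set as the call begins (- or left out, the last holds). The fingers move at their own pace and stop on an object; the grip force is fixed at half the most. Time passes only in rows, so rows that do not move let the fingers close, or fill a call up. It gives the time, the measured TCP pose, the force and the opening at its end, in the units of the state.
- get_obs(): the state, without advancing time (a new reading comes with each control period).
- capture(name): name is "scene" or "top" or "wrist"; returns a dict with "img" (480x640x3 uint8, red, green, blue), "vertical_fov" (degrees; the focal length in pixels is half the picture's height over the tangent of half this angle, whatever the lens; pixels are square), "cx", "cy" (the principal point, pixels), "world_from_camera" (4x4, takes a point from camera to world coordinates). Camera axes: x right, y up, looking along -z (the intrinsics and any distortion apply to the point x, -y, -z); pixel columns grow to the right and rows downward; lengths in mm; the calibration is good to about 2 mm. A picture is of the moment at which its call begins. There is no depth.
- close_job(): hands the job in, once; it reports no verdict.
Trained networks look in the newest picture that a camera, given by its name, has taken for a name from the list of things; names that differ only in an ending like _2 or _b are one class to them, and where a whole thing is asked for, a point or a joint stands for the part that bears it (a point fixed in the world has none). Each returns a list of dicts, best first, with "score" (0 to 1); they miss things now and then, are a little off and sometimes report something else, mostly with a low value. They report only what shows in the picture. A call takes as long as a camera call. They do not tell look-alikes from the thing itself.
- search_frame(camera, label): "position" ([x, y, z] in mm, in the coordinates of the camera as it stood for that picture, good to about 4 mm: the middle of the surface that is visible of it).
- spot_point(camera, label): "position" ([x, y, z] in mm, in the coordinates of the camera as it stood for that picture, good to about 4 mm: a listed point, or the origin of a listed thing).
The state is a dict: "time": time; "joint_positions": joint angles; "dq": joint speeds; "tau": joint torques, N m; "tool_pos": TCP position; "tcp_rot": TCP orientation; "contact_force": force on the tool from outside, world axes, zero at the start; "moment": the same for the moment, N m; "grip_width": finger opening in mm.
Only numpy, scipy, OpenCV 4.12 (cv2) and the standard library are available. Lean on these libraries where they do the work, as an engineer would, in place of code of your own. Each camera call takes 0.05 s, during which the arm holds its last target.

## Working session

There is one attempt and no reset: what is moved stays moved. The work goes in short steps, Python scripts to look and compute and a shell command to move; the robot and the scene stay as the last step left them, time stands still between calls to the robot, and variables do not carry over. Pictures are saved under pics/ and viewed, and the job is handed in when it is done.

```bash
mkdir -p pics; cat > h.py <<'E'
from plant import *
import numpy as np, cv2
def snap(c,fn):
    d=capture(c); cv2.imwrite('pics/'+fn,cv2.cvtColor(d['img'],cv2.COLOR_RGB2BGR)); return d
def w(d,p):
    return (np.array(d['world_from_camera'])@np.r_[p,1])[:3]
def px(d,P):
    q=np.linalg.inv(np.array(d['world_from_camera']))@np.r_[P,1]
    f=240/np.tan(np.radians(d['vertical_fov'])/2)
    return d['cx']+f*q[0]/-q[2], d['cy']+f*(-q[1])/-q[2]
E
python3 - <<'E'
from h import *
for c in ['scene','top']:
    d=snap(c,c+'1.png')
    print(c,{k:(np.round(v,3).tolist() if not k=='img' else 0) for k,v in d.items()})
    for l in ['trap','release_pad','cassette_handle','cassette_center','crate_floor','wheel','brush','stone','flask']:
        for r in spot_point(c,l):
            P=w(d,r['position']); print(l,round(r['score'],2),P.round(0),np.round(px(d,P)))
print(get_obs())
E
```

```text
scene {'img': 0, 'vertical_fov': 45.041, 'cx': 318.825, 'cy': 238.016, 'world_from_camera': [[-0.565, -0.484, 0.668, 1605.403], [0.825, -0.342, 0.45, 581.125], [0.01, 0.806, 0.592, 1079.763], [0.0, 0.0, 0.0, 1.0]]}
trap 0.77 [ 542. -277.    3.] [279. 258.]
trap 0.66 [ 435. -256.   89.] [306. 220.]
release_pad 0.41 [ 433. -255.   89.] [306. 220.]
cassette_handle 0.96 [ 729. -322.   94.] [223. 261.]
cassette_handle 0.91 [ 542. -276.  168.] [278. 212.]
cassette_handle 0.81 [ 585. -583.  106.] [191. 203.]
cassette_handle 0.69 [ 339. -591.  136.] [241. 162.]
cassette_handle 0.68 [ 259. -234.  142.] [344. 183.]
cassette_center 0.85 [ 335. -589.   48.] [244. 185.]
cassette_center 0.71 [ 728. -320.   29.] [226. 279.]
cassette_center 0.7 [ 540. -274.   82.] [280. 237.]
cassette_center 0.68 [ 259. -237.   47.] [342. 208.]
cassette_center 0.61 [ 582. -582.   37.] [195. 222.]
crate_floor 0.56 [596. 295.   7.] [449. 350.]
wheel 0.81 [800. -44.  -3.] [290. 345.]
stone 0.98 [ 307. -410.    3.] [291. 209.]
flask 0.89 [770. 180.  -0.] [373. 376.]
top {'img': 0, 'vertical_fov': 46.217, 'cx': 318.756, 
[... 841 characters left out ...]
ask 0.96 [772. 179.  -1.] [206. 154.]
{'time': 1.0, 'joint_positions': array([ 1.04400066e+00,  3.41995356e-01,  1.52410084e+00,  2.78091083e-05,
        1.27539375e+00, -1.45995700e-01]), 'dq': array([-0.00141751, -0.00077509,  0.00015159, -0.00226943, -0.00041269,
        0.00175842]), 'tau': array([-4.10540051e-04, -4.31125331e+01, -2.44478989e+01,  7.19525199e-02,
        4.81927372e-02, -3.23430072e-05]), 'tool_pos': array([195.10291977, 487.42202551, 248.74262512]), 'tcp_rot': array([-3.14158127e+00, -1.05478782e-04,  1.18998826e+00]), 'contact_force': array([1.27013661, 0.48277332, 0.0304209 ]), 'moment': array([-0.03586282, -0.02846123,  0.00686717]), 'grip_width': 91.93212108827441}
```

View pics/scene1.png

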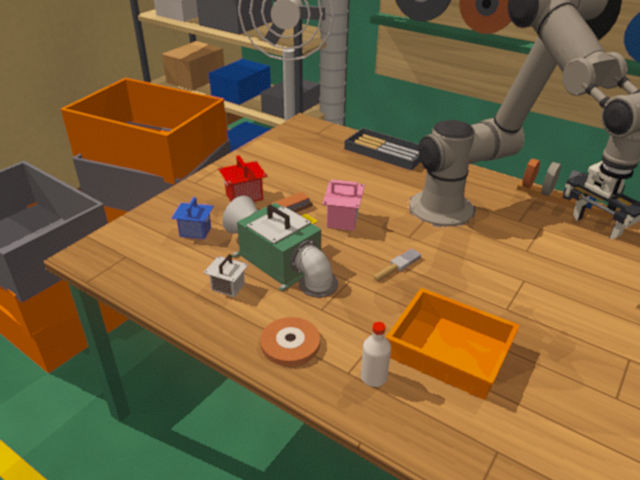

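View pics/top1.png

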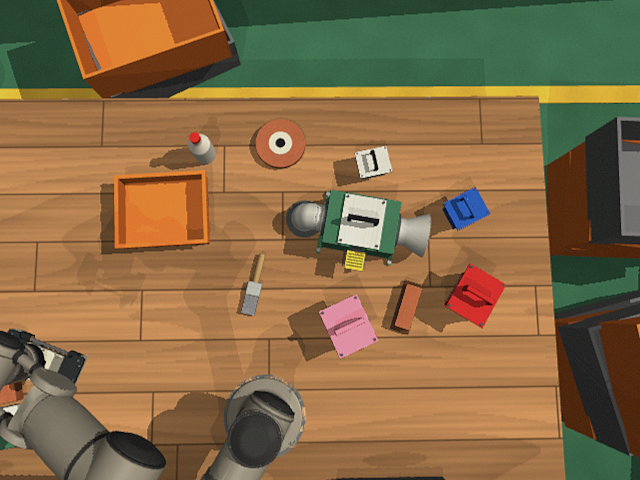

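```bash
python3 - <<'E'
import cv2
a=cv2.imread('pics/top1.png')[170:310,310:470]; b=cv2.imread('pics/scene1.png')[150:290,210:370]
cv2.imwrite('pics/crop1.png',cv2.hconcat([cv2.resize(a,(400,350),interpolation=2),cv2.resize(b,(400,350),interpolation=2)]))
E
```

```text
(no output)
```

View pics/crop1.png

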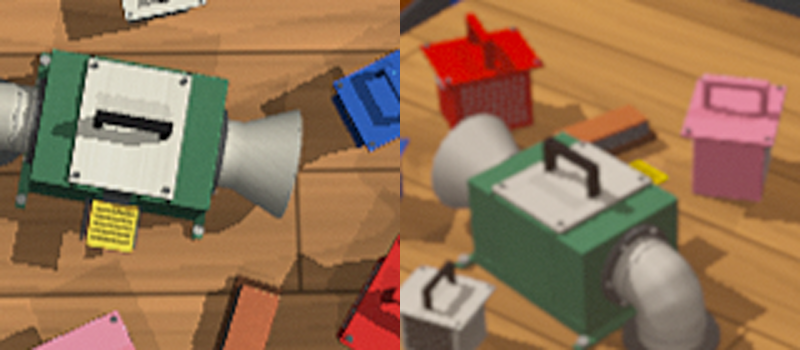

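Candidates for the cassette and its handle, in top-image pixels:
- pink (348,326)
- red (475,295)
- blue (466,208)
- small bright one lying loose (373,161)
- large bright one seated in the green trap (363,218)

I choose the last: it is bright metal with a black handle, the larger of its colour and in the trap. The crop confirms this, with the yellow ribbed pad in front at (355,261). Trap yaw is about -0.165. I'll press with closed fingers and the jaw axis along the trap's y, so the body's narrow side faces the trap.

```bash
python3 -m handwheel '{"translation": [[0.27,-0.3,0.05],[0.27,-0.3,0],[0.27,-0.3,0],[0.27,-0.3,0],[0.27,-0.3,0],[0.27,-0.3,0],[0,-0.4,0],[0,-0.4,0]], "twist": [0.07,0.07,0,0,0,0,0,0]}' 255
```

```text
time: 2.0
tool_pos: [444.3, 88.3, 256.7]
tcp_rot: [3.138, -0.003, 1.426]
contact_force: [0.5, -0.0, 0.0]
grip_width: 16.2
```

```bash
python3 -m handwheel '{"translation": [[-0.02,-0.38,0],[-0.02,-0.38,0],[-0.02,-0.38,0],[-0.02,-0.38,0],[-0.02,-0.38,0],[-0.02,-0.3,0],[0,0,0],[0,0,0]], "twist": [0,0,0,0,0,0,0,0]}' 255
python3 - <<'E'
from h import *
print(get_obs()['tool_pos'],get_obs()['tcp_rot'])
for c in ['wrist','top','scene']:
    d=snap(c,c+'2.png')
    for l in ['trap','release_pad','cassette_handle','latch']:
        for r in spot_point(c,l):
            P=w(d,r['position']); print(c,l,round(r['score'],2),P.round(0),np.round(px(d,P)))
E
```

```text
time: 3.0
tool_pos: [424.0, -256.2, 257.4]
tcp_rot: [3.134, -0.003, 1.42]
contact_force: [-0.9, 0.1, 0.1]
grip_width: 0.4
[ 423.98728427 -256.20213723  257.44307869] [ 3.13359052e+00 -2.71839841e-03  1.41964688e+00]
wrist release_pad 0.65 [ 436. -259.   89.] [319. 240.]Traceback (most recent call last):
  File "<stdin>", line 6, in <module>
ValueError: it knows: brush, cassette_center, cassette_handle, crate_floor, flask, release_pad, stone, trap, wheel
```

View pics/wrist2.png

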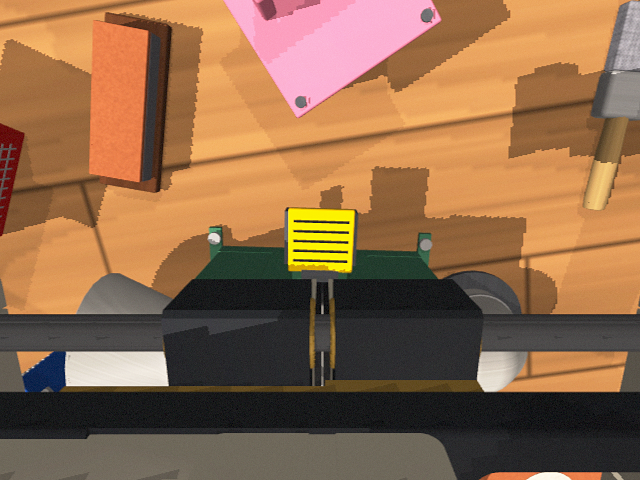

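The wrist view shows the pad centred at about (321,240), aligned with the jaw axis. The gripper's long side runs along the trap's y.

```bash
cat >> h.py <<'E'
def ray(d,u,v,z):
    f=240/np.tan(np.radians(d['vertical_fov'])/2)
    T=np.array(d['world_from_camera']); r=T[:3,:3]@np.array([(u-d['cx'])/f,-(v-d['cy'])/f,-1.]); o=T[:3,3]
    return o+r*(z-o[2])/r[2]
E
python3 - <<'E'
from h import *
d=capture('wrist')
for u,v in [(287,208),(356,210),(353,272),(287,269),(321,240)]: print(ray(d,u,v,90).round(1))
print(ray(d,214,238,5),ray(d,426,244,5))
E
```

```text
[ 406.9 -279.3   90. ]
[ 416.4 -226.5   90. ]
[ 466.5 -235.3   90. ]
[ 456.  -287.7   90. ]
[ 436.2 -257.    90. ]
[ 439.77047456 -367.02396927    5.        ] [ 477.94468765 -155.06809794    5.        ]
```

```bash
python3 -m handwheel '{"translation": [[0,0.007,-0.3],[0,0,-0.3],[0,0,-0.2],[0,0,-0.08],[0,0,-0.04],[0,0,0],[0,0,0],[0,0,0]], "twist": [-0.017,0,0,0,0,0,0,0]}' 255
```

```text
time: 4.25
tool_pos: [427.9, -252.7, 121.1]
tcp_rot: [3.123, 0.003, 1.401]
contact_force: [0.1, -0.1, 0.5]
grip_width: 0.4
```

```bash
python3 -m handwheel '{"translation": [[-0.03,-0.015,0],[0,0,-0.03],[0,0,-0.03],[0,0,-0.03],[0,0,-0.03],[0,0,-0.03],[0,0,0],[0,0,0]], "twist": [0,0,0,0,0,0,0,0]}' 255
```

```text
time: 5.25
tool_pos: [420.9, -255.2, 99.7]
tcp_rot: [3.126, 0.004, 1.401]
contact_force: [-1.3, 1.4, 6.4]
grip_width: 0.5
```

```bash
python3 -m handwheel '{"translation": [[0.015,0,-0.01],[0,0,-0.015],[0,0,-0.01],[0,0,0],[0,0,0],[0,0,0],[0,0,0],[0,0,0]], "twist": [0,0,0,0,0,0,0,0]}' 255
python3 - <<'E'
from h import *
for c in ['scene','top']:
    d=snap(c,c+'3.png')
    for r in spot_point(c,'cassette_handle'):
            P=w(d,r['position']); print(c,round(r['score'],2),P.round(0),np.round(px(d,P)))
a=cv2.imread('pics/scene3.png')[150:290,210:370]
cv2.imwrite('pics/crop3.png',cv2.resize(a,(640,560),interpolation=2))
E
```

```text
time: 6.25
tool_pos: [421.2, -255.1, 97.9]
tcp_rot: [3.129, 0.006, 1.403]
contact_force: [-3.4, 1.6, 7.4]
grip_width: 0.3
scene 0.86 [ 544. -275.  186.] [278. 207.]
scene 0.79 [ 728. -321.   95.] [224. 260.]
scene 0.68 [ 336. -590.  138.] [241. 162.]
scene 0.67 [ 583. -582.  107.] [192. 203.]
scene 0.63 [ 254. -234.  144.] [345. 181.]
top 0.88 [ 725. -319.   94.] [373. 159.]
top 0.85 [ 332. -595.  139.] [481. 295.]
top 0.79 [ 539. -282.  187.] [365. 218.]
top 0.59 [ 582. -582.  106.] [468. 207.]
```

View pics/crop3.png

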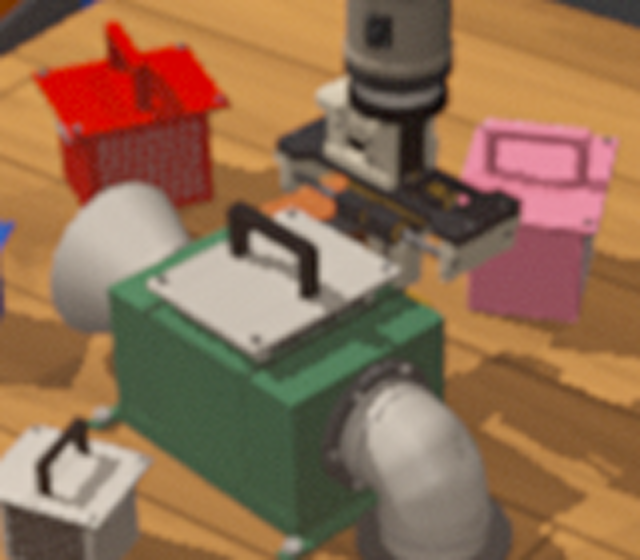

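The cassette has popped up: handle z is about 186 and the plate stands clear of the rim. Now I lift off, turn and hover over the handle.

```bash
python3 -m handwheel '{"translation": [[0,0,0.2],[0,0,0.38],[0,0,0.38],[0.1,-0.02,0.05],[0.18,-0.03,0],[0.18,-0.03,0],[0.18,-0.03,0],[0.15,-0.03,0]], "twist": [0,0,0,-0.115,-0.115,-0.115,-0.115,-0.115]}' 255
python3 -m handwheel '{"translation": [[0,0,0],[0,0,0],[0,0,0],[0,0,0],[0,0,0],[0,0,0],[0,0,0],[0,0,0]], "twist": [-0.115,-0.115,-0.115,-0.086,0,0,0,0]}' 0
python3 - <<'E'
from h import *
print(get_obs()['tool_pos'],get_obs()['tcp_rot'])
for c in ['wrist','top']:
    d=snap(c,c+'4.png')
    for r in spot_point(c,'cassette_handle'):
            P=w(d,r['position']); print(c,round(r['score'],2),P.round(0),np.round(px(d,P)))
E
```

```text
time: 7.45
tool_pos: [542.1, -275.9, 252.3]
tcp_rot: [3.129, 0.003, 0.47]
contact_force: [0.7, 0.1, 0.2]
grip_width: 0.2
time: 8.45
tool_pos: [543.9, -275.4, 246.9]
tcp_rot: [3.132, 0.007, -0.223]
contact_force: [-0.3, -0.2, -0.3]
grip_width: 75.6
[ 543.87370227 -275.40035272  246.94829587] [ 3.13170175  0.00735652 -0.22274979]
wrist 0.86 [ 726. -326.   93.] [571. 244.]
wrist 0.84 [ 534. -274.  183.] [302. 273.]
top 0.9 [ 330. -592.  139.] [480. 296.]
top 0.84 [ 537. -281.  185.] [365. 218.]
top 0.62 [ 582. -584.  107.] [469. 206.]
top 0.5 [ 728. -321.   93.] [374. 158.]
```

View pics/wrist4.png

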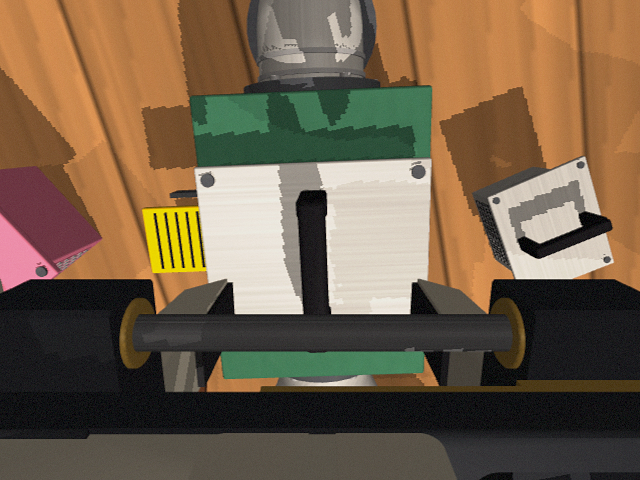

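```bash
python3 - <<'E'
from h import *
d=capture('wrist')
a=ray(d,311.5,193,191);b=ray(d,316,350,191);print(a,b,(a+b)/2,np.arctan2(-(a-b)[0],(a-b)[1]))
a=ray(d,207,180,147);b=ray(d,418,172,147);print(a,b,np.arctan2((b-a)[1],(b-a)[0]))
print(px(d,[542.3,-276.3,191]))
E
```

```text
[ 549.89703325 -232.66491723  191.        ] [ 532.92133171 -316.03179766  191.        ] [ 541.40918248 -274.34835744  191.        ] -0.20088008261761858
[ 488.41035833 -217.07936589  147.        ] [ 610.93870284 -239.93491752  147.        ] -0.18441340681327237
(np.float64(316.4174640084158), np.float64(278.9255001995087))
```

```bash
python3 -m handwheel '{"translation": [[-0.02,0,-0.1],[0,0,-0.1],[0,0,-0.1],[0,0,-0.05],[0,0,0],[0,0,0],[0,0,0],[0,0,0]], "twist": [0.024,0,0,0,0,0,0,0]}' 0
```

```text
time: 9.7
tool_pos: [541.7, -275.8, 193.3]
tcp_rot: [3.131, 0.005, -0.186]
contact_force: [0.5, 1.5, -0.6]
grip_width: 91.8
```

```bash
python3 -m handwheel '{"translation": [[0,0,-0.03],[0,0,0],[0,0,0],[0,0,0],[0,0,0],[0,0,0],[0,0,0],[0,0,0]], "twist": [0,0,0,0,0,0,0,0]}' 0
python3 -m handwheel '{"translation": [[0,0,0],[0,0,0],[0,0,0],[0,0,0],[0,0,0],[0,0,0],[0,0,0],[0,0,0]], "twist": [0,0,0,0,0,0,0,0]}' 255
```

```text
time: 10.7
tool_pos: [541.8, -275.8, 188.9]
tcp_rot: [3.13, 0.004, -0.186]
contact_force: [-0.3, -0.7, 0.5]
grip_width: 91.9
time: 11.7
tool_pos: [541.7, -275.8, 188.9]
tcp_rot: [3.13, 0.004, -0.186]
contact_force: [-2.1, 1.2, 1.9]
grip_width: 16.4
```

```bash
python3 -m handwheel '{"translation": [[0,0,0],[0,0,0.03],[0,0,0.06],[0,0,0.08],[0,0,0.1],[0,0,0.1],[0,0,0.1],[0,0,0]], "twist": [0,0,0,0,0,0,0,0]}' 255
python3 - <<'E'
from h import *
d=snap('scene','scene5.png');snap('wrist','wrist5.png')
a=cv2.imread('pics/scene5.png')[110:290,180:400]
b=cv2.imread('pics/wrist5.png')
cv2.imwrite('pics/crop5.png',cv2.hconcat([cv2.resize(a,(440,360),interpolation=2),cv2.resize(b,(360,360))]))
E
```

```text
time: 12.7
tool_pos: [541.5, -275.6, 264.8]
tcp_rot: [3.13, 0.004, -0.186]
contact_force: [-0.5, -0.8, -3.2]
grip_width: 13.6
```

View pics/crop5.png

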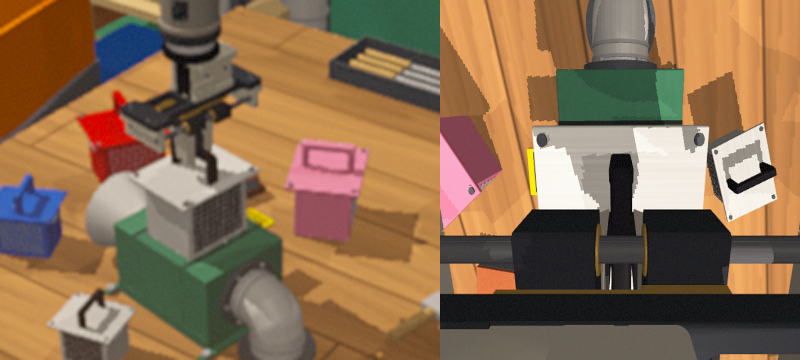

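Held at the middle of the bar and upright, with the opening at 13.6 mm. Next I raise it further and carry it towards the crate.

```bash
python3 -m handwheel '{"translation": [[0,0,0.1],[0,0,0.13],[0,0,0.1],[0,0.04,0.02],[0,0.08,0],[0.01,0.13,0],[0.02,0.18,0],[0.02,0.2,0]], "twist": [0,0,0,0,0,0,0,0]}' 255
python3 -m handwheel '{"translation": [[0.02,0.22,0],[0.03,0.22,0],[0.03,0.22,0],[0.03,0.22,0],[0.03,0.22,0],[0.03,0.22,0],[0.03,0.22,0],[0.03,0.22,0]], "twist": [0,0,0,0,0,0,0,0]}' 255
```

```text
time: 13.8
tool_pos: [546.8, -174.9, 314.9]
tcp_rot: [3.135, 0.014, -0.188]
contact_force: [0.3, -1.1, -3.9]
grip_width: 13.6
time: 14.8
tool_pos: [576.3, 109.6, 311.1]
tcp_rot: [3.138, 0.023, -0.181]
contact_force: [0.0, 0.2, -4.6]
grip_width: 13.8
```

```bash
python3 - <<'E'
from h import *
d=snap('top','top6.png'); e=snap('scene','scene6.png')
for dd,c in((d,'top'),(e,'scene')):
    for r in spot_point(c,'crate_floor'):
        P=w(dd,r['position']); print(c,round(r['score'],2),P.round(0),np.round(px(dd,P)))
# crate rim corners from first top picture
for u,v in [(115,174),(207,171),(209,242),(116,248)]: print(ray(d,u,v,70).round(0))
E
```

```text
top 0.67 [592. 291.  10.] [166. 212.]
scene 0.7 [595. 295.   2.] [449. 351.]
[692. 425.  70.]
[699. 161.  70.]
[492. 152.  70.]
[478. 413.  70.]
```

View pics/scene6.png

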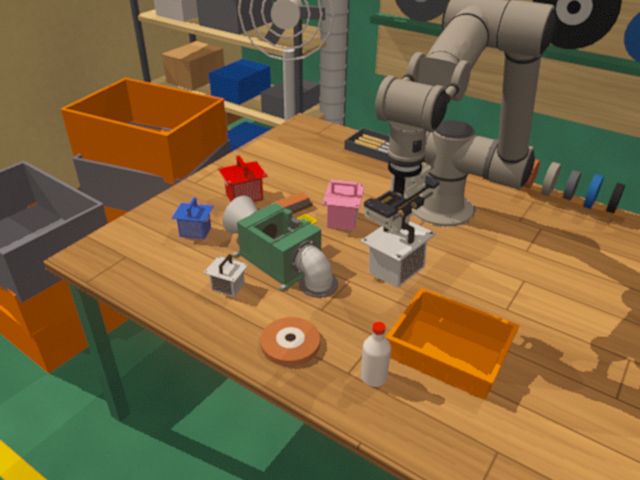

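The cassette hangs upright at about (398,250), ahead of the crate at (450,345). The trap's bay is empty and the bystanders are undisturbed. Crate centre is about (593,292).

```bash
python3 -m handwheel '{"translation": [[0.03,0.22,0],[0.03,0.22,0],[0.02,0.22,0],[0.02,0.2,0],[0,0.15,0],[0,0.1,0],[0,0.05,0],[0,0,0]], "twist": [0,0,0,0,0,0,0,0]}' 255
python3 - <<'E'
from h import *
d=snap('top','top7.png'); e=snap('scene','scene7.png')
o=get_obs();print(o['tool_pos'],o['tcp_rot'])
a=cv2.imread('pics/top7.png')[120:290,80:270];b=cv2.imread('pics/scene7.png')[190:420,340:560]
cv2.imwrite('pics/crop7.png',cv2.hconcat([cv2.resize(a,(400,400),interpolation=2),cv2.resize(b,(400,400))]))
E
```

```text
time: 16.0
tool_pos: [590.1, 282.9, 309.7]
tcp_rot: [3.132, 0.025, -0.188]
contact_force: [-0.2, 0.0, -4.0]
grip_width: 13.6
[590.25915288 282.30852642 309.8484958 ] [ 3.13241642  0.02538618 -0.18861247]
```

View pics/crop7.png

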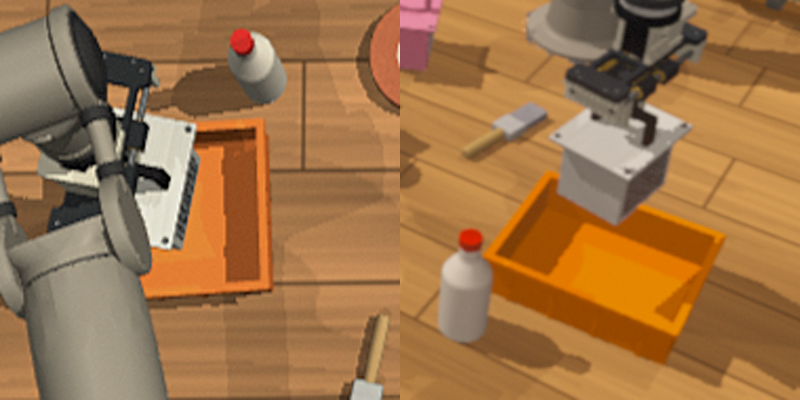

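```bash
python3 -m handwheel '{"translation": [[0.01,0.03,-0.08],[0,0.03,-0.16],[0,0,-0.2],[0,0,-0.2],[0,0,-0.15],[0,0,-0.1],[0,0,-0.05],[0,0,0]], "twist": [0,0,0,0,0,0,0,0]}' 255
```

```text
time: 17.1
tool_pos: [591.9, 288.5, 161.1]
tcp_rot: [3.131, 0.026, -0.193]
contact_force: [0.0, -0.1, -4.4]
grip_width: 14.0
```

```bash
python3 -m handwheel '{"translation": [[0,0,-0.03],[0,0,-0.02],[0,0,-0.015],[0,0,0],[0,0,0],[0,0,0],[0,0,0],[0,0,0]], "twist": [0,0,0,0,0,0,0,0]}' 255
```

```text
time: 18.1
tool_pos: [593.2, 289.0, 153.6]
tcp_rot: [3.134, 0.021, -0.193]
contact_force: [0.1, 0.4, -4.3]
grip_width: 13.5
```

```bash
python3 -m handwheel '{"translation": [[0,0,-0.02],[0,0,-0.015],[0,0,-0.01],[0,0,0],[0,0,0],[0,0,0],[0,0,0],[0,0,0]], "twist": [0,0,0,0,0,0,0,0]}' 255
```

```text
time: 19.1
tool_pos: [593.3, 290.1, 148.8]
tcp_rot: [3.137, 0.02, -0.193]
contact_force: [-1.3, 1.0, 0.3]
grip_width: 13.6
```

```bash
python3 -m handwheel '{"translation": [[0,0,-0.012],[0,0,0],[0,0,0],[0,0,0],[0,0,0],[0,0,0],[0,0,0],[0,0,0]], "twist": [0,0,0,0,0,0,0,0]}' 255
python3 - <<'E'
from h import *
e=snap('scene','scene8.png')
for r in spot_point('scene','cassette_center'): print(round(r['score'],2),w(e,r['position']).round(0))
cv2.imwrite('pics/crop8.png',cv2.resize(cv2.imread('pics/scene8.png')[190:420,340:560],(500,500)))
E
```

```text
time: 20.1
tool_pos: [593.5, 290.8, 148.6]
tcp_rot: [3.138, 0.019, -0.193]
contact_force: [-1.6, 0.5, 1.7]
grip_width: 13.8
0.93 [ 731. -325.   32.]
0.67 [ 334. -587.   48.]
0.66 [593. 293.  62.]
0.62 [ 586. -583.   38.]
0.57 [ 258. -239.   48.]
```

View pics/crop8.png

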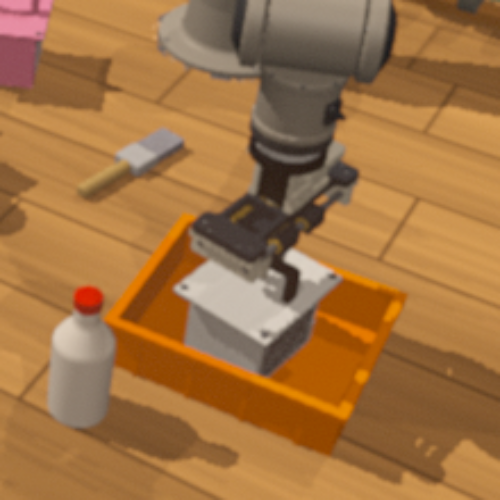

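The cassette stands in the middle of the crate and the wrist force shows its weight on the floor. Now I release it and retreat straight up.

```bash
python3 -m handwheel '{"translation": [[0,0,0],[0,0,0],[0,0,0],[0,0,0],[0,0,0],[0,0,0],[0,0,0],[0,0,0]], "twist": [0,0,0,0,0,0,0,0]}' 0
python3 -m handwheel '{"translation": [[0,0,0],[0,0,0.05],[0,0,0.1],[0,0,0.2],[0,0,0.3],[0,0,0.3],[0,0,0],[0,0,0]], "twist": [0,0,0,0,0,0,0,0]}' 0
python3 -m handwheel '{"translation": [[-0.2,0.2,0],[-0.2,0.2,0],[-0.2,0.2,0],[-0.2,0.2,0],[-0.1,0.1,0],[0,0,0],[0,0,0],[0,0,0]], "twist": [0,0,0,0,0,0,0,0]}' 0
python3 - <<'E'
from h import *
for c in ('scene','top'):
    e=snap(c,c+'9.png')
    for l in ['cassette_center','cassette_handle','wheel','brush','stone','flask']:
        for r in spot_point(c,l): print(c,l,round(r['score'],2),w(e,r['position']).round(0))
a=cv2.imread('pics/scene9.png');b=cv2.imread('pics/top9.png')
cv2.imwrite('pics/crop9.png',cv2.hconcat([cv2.resize(a[230:430,330:530],(400,400)),cv2.resize(b[140:280,80:220],(400,400))]))
E
```

```text
time: 21.2
tool_pos: [594.3, 290.5, 148.3]
tcp_rot: [3.139, 0.017, -0.193]
contact_force: [-0.4, -0.5, 0.7]
grip_width: 88.8
time: 22.2
tool_pos: [593.6, 290.3, 301.0]
tcp_rot: [3.141, 0.013, -0.193]
contact_force: [0.5, -0.3, -0.1]
grip_width: 91.7
time: 23.2
tool_pos: [455.5, 424.4, 293.8]
tcp_rot: [3.131, 0.021, -0.198]
contact_force: [-0.4, -1.0, 0.3]
grip_width: 92.0
scene cassette_center 0.87 [ 258. -238.   47.]
scene cassette_center 0.83 [ 586. -580.   36.]
scene cassette_center 0.72 [ 337. -591.   47.]
scene cassette_center 0.7 [ 727. -321.   32.]
scene cassette_center 0.67 [772. 176.  -3.]
scene cassette_center 0.18 [801. -43.   1.]
scene cassette_handle 0.87 [ 335. -588.  136.]
scene cassette_handle 0.66 [592. 294. 142.]
scene cassette_handle 0.64 [ 729. -320.   93.]
scene cassette_handle 0.59 [ 256. -237.  141.]
scene cassette_handle 0.42 [375.  29.  -6.]
scene wheel 0.77 [800. -45.   0.]
scene brush 0.58 [376.  31.  -0.]
scene brush 0.37 [773. 174.  -2.]
scene stone 0.71 [ 309. -410.    1.]
scene flask 0.8 [774. 176.  -0.]
top cassette_center 0.96 [584. 289.  58.]
top cassette_center 0.94 [ 339. -597.   53.]
top cassette_center 0.88 [ 725. -320.   36.]
top cassette_center 0.58 [ 583. -582.   41.]
top cassette_center 0.44 [ 309. -418.    2.]
top cassette_handle 0.98 [592. 285. 145.]
top cassette_handle 0.97 [ 331. -592.  141.]
top cassette_handle 0.77 [ 580. -584.  107.]
top cassette_handle 0.69 [ 254. -235.  141.]
top cassette_handle 0.66 [ 727. -322.   96.]
top wheel 0.75 [802. -50.  -1.]
top wheel 0.29 [ 306. -420.   -0.]
top brush 0.85 [376.  23.   1.]
top brush 0.48 [592. 288. 145.]
top stone 0.95 [ 305. -417.    3.]
top flask 0.76 [771. 182.  -0.]
```

View pics/crop9.png

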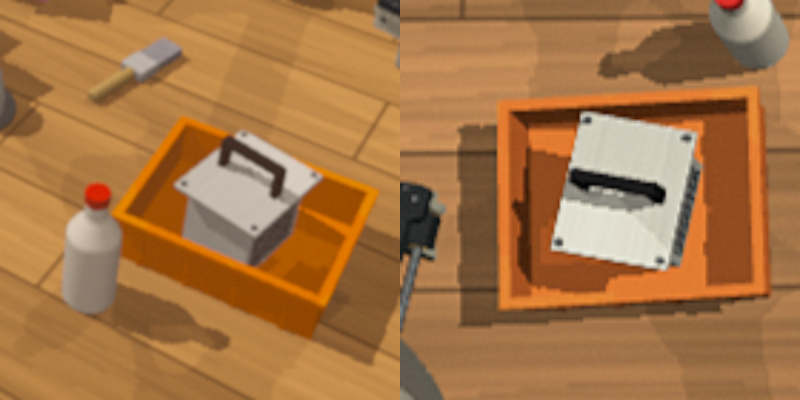

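The cassette stands free and upright in the crate, with its handle at z of about 143 against 144 expected. The bystanders have not moved, and the arm is clear of everything.

```bash
python3 -c "
from plant import *
print(close_job())"
```

```text
the job is handed in; nothing more can be done
None
```

I pressed the yellow pad with closed fingers until the cassette popped up. I then gripped the cassette by its handle, lifted it straight out and set it down in the middle of the orange crate. After releasing it I backed the arm away and handed the job in at about 23 s of the 56 s allowed.

**Cassette:** In the last pictures it stands upright and free, with its handle at about (592, 290, 143) mm. That matches the 144 mm expected for a cassette flat on the crate floor.

**Other things on the bench:** The wheel, brush, stone and bottle were found within about 8 mm of their first positions, which is the scatter of the measurement.

**Checks that disagreed:** The top camera put the cassette's centre at z = 58 mm, against 55 mm expected and its usual error of about 4 mm. The scene camera's final look did not report the cassette's centre in the crate, though it did find the handle. The latch angle itself could not be read; I judged its release from the handle rising from about 170 mm to 186 mm.

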